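# Hover a field sensor over the chip in a shielding box

## Robot

A 6-joint arm with a two-finger parallel gripper is mounted at the origin on the work surface. World frame = base frame: x ahead of the robot, y to its left, z up, the work surface at z = 0. Lengths are in mm, angles in degrees, forces in N, time in s.
With the tool pointing down it reaches from about 300 to 850 mm from the base axis. Payload 4.2 kg.
Tool frame: the origin (TCP) lies midway between the tips of the shut fingers; the grasp point (between the pads) lies 19 mm behind it (env.hold_point_z is the z of the grasp point in the tool frame, in mm); z points along the fingers, y is the direction in which the jaws open and shut (so a half turn about z gives the same grasp; the last joint's range is limited). The gripper opens to 91 mm and grips with 3 to 60 N. Pads are 32 mm wide; open, the fingers measure 118 mm over their backs; the gripper's body (76 mm by 178 mm) begins 60 mm behind the grasp point.
Start: joints at [-69.328, 18.312, 89.639, -0, 72.044, -1.146], TCP at [213.712, -533.829, 183.076] pointing down, gripper open.
Joint ranges: [-177.97, 177.97], [-48.28, 115.42], [12.27, 149.76], [-77.06, 257.06], [2.81, 150.46], [-146.56, 146.56]. Speed limits (degrees/s): [147.25, 147.25, 180, 180, 180, 180].

## Interface

Orientations are given as [roll, pitch, yaw] about the fixed x, y, z axes, in that order (R = Rz(yaw) Ry(pitch) Rx(roll)).
In Python, from workcell import env, grab_frame, camera_params, spotter gives the robot as it stands. The module is installed in compiled form; this text tells all that it offers.
- The arm moves only by the shell command python3 -m jog 'ROWS' [FORCE]. ROWS is text: rows parted by semicolons, each of 7 numbers parted by spaces: the turn, a rotation vector about the world's x, y, z in units of 5 degrees (1.0 is 5 degrees), then the shift along the world's x, y, z in units of 25 mm (1.0 is 25 mm), then the opening, from 0 (shut) to 1 (fully open). A call has 1 to 5 rows; each row is the pose to reach, as a shift and turn from the pose commanded when the call began; what a row does not reach only later rows make up. A row lasts 1/8 s, in which the tool goes at most 62.5 mm and 10.7 degrees, less where a joint would pass 70% of its speed; a pose out of reach is approached as far as the arm can. A call with a gripper value outside its range is refused whole. The fingers move at their own pace and stop on an object; FORCE is the grip in N (left out, the last holds). Time passes only in rows, so rows that repeat a pose let the fingers close. It gives the time, the measured TCP pose, the force and the opening at its end, in the units of the state.
- env.state(): the state, without advancing time (a new reading comes with each control period).
- grab_frame(name): name is "side" or "top" or "wrist"; returns the picture (384x512x3 uint8, red, green, blue); there is no depth.
- camera_params(name): a dict with "K" (3x3 intrinsics, pixels), "dist" ([k1, k2, p1, p2, k3] as OpenCV has them; the pictures are not rectified), "rvec" (rotation vector, rad) and "tvec" (3), from world to camera coordinates, as OpenCV has them. Camera axes: x right, y down, z forward; pixel columns grow to the right and rows downward; lengths in mm; the calibration is good to about 2 mm. A picture is of the moment at which its call begins: read the wrist's pose just before it. camera_params takes no time and is no camera call; for the wrist camera it gives the pose at the moment of the call.
- env.job_done(): hands the job in, once; it reports no verdict.
Trained networks look in the newest picture that a camera, given by its name, has taken for a name from the list of things; names that differ only in an ending like _2 or _b are one class to them, and where a whole thing is asked for, a point or a joint stands for the part that bears it (a point fixed in the world has none). Each returns a list of dicts, best first, with "conf" (0 to 1); they miss things now and then, are a little off and sometimes report something else, mostly with a low value. They report only what shows in the picture. A call takes as long as a camera call. They do not tell look-alikes from the thing itself.
- spotter.look_for(query, camera): "box" ([left, top, width, height] in pixels, round what is visible of it).
- spotter.trace(query, camera): "region" (384x512 bool, what is visible of it) and "box" ([left, top, width, height] in pixels, round what is visible of it).
The state is a dict: "time_s": time; "qpos": joint angles; "qvel": joint speeds; "effort": joint torques, N m; "ee_pos": TCP position; "ee_rot": TCP orientation; "force": force on the tool from outside, world axes, zero at the start; "torque": the same for the moment, N m; "gripper_width": finger opening in mm.
Only numpy, scipy, OpenCV 4.12 (cv2) and the standard library are available. Lean on these libraries where they do the work, as an engineer would, in place of code of your own. Each camera call takes 0.05 s, during which the arm holds its last target. There are 200 camera calls.

## Task

Lift the cordless field sensor with the oblong foot and square stem off the free-spinning turntable and carry it past the tape rolls and over the wall of the open shielding box. Stop with its foot hovering about one centimetre above the large oblong chip in the middle of the circuit board: centred on the chip, foot level and lengthwise along the chip, and touch neither the box nor anything in it at any time. Leave the round sensor standing on the turntable and the other things on the bench where they are, and finish while still holding the sensor there, motionless: do not put it down.

Things in the scene. Friction and masses are not known exactly. Their poses are not given: they have to be found in the camera images.
- sensor: the sensor to carry, about 0.1 to 0.2 kg, standing on the turntable: a grey flat oblong foot 56 mm long (x axis) x 28 mm wide (y axis) x 10 mm high, and on its centre an upright white square stem 22 x 22 mm, faces parallel to the foot's edges, top 115 mm above the foot's underside. Origin: centre of the foot's underside, z up along the stem. Both ends of the foot are alike
- chip (a point): centre of the top face of the target chip, the largest on the board: a black oblong 50 mm long (x axis) x 22 mm wide (y axis) x 4 mm high, in the middle of the green board, z up; it lies 21 mm above the bench and 39 mm below the box's rim. Either way round is right for the sensor. The two other chips are small squares (20 mm)
- board: green circuit board 150 (x) x 120 mm (y), fixed on studs on the box's floor; origin on that floor under its centre, axes parallel to the chip's, chip top 17 mm above the origin. The tallest parts (three round capacitors, a finned heat sink) rise 19 mm above the chip's top, beside its long sides, 32 mm or more from its centre; a white connector 60 mm from its centre towards -x rises 5 mm above it
- shield_box: open-topped aluminium shielding box, fixed: 240 (x) x 200 (y) x 60 mm high outside, walls 4 mm; origin at the centre of its underside on the bench, z up
- turntable: turntable: plain aluminium disc of 110 mm radius, its top 34 mm above the bench, that spins freely about its upright axis at the slightest push (no drive, no brake) with what stands on it; a hub of 11 mm radius, 12 mm high, at its centre. Origin: on the axis at bench height; this pose is that of the fixed foot and does not turn with the disc
- round_sensor: bystander, loose, standing on the turntable across from the sensor: round grey foot 42 mm in diameter, round white stem 22 mm in diameter, 85 mm high; origin: centre of its underside
- tape_black: bystander, loose: black tape roll lying flat on the bench between the turntable and the box, 100 mm in diameter, 48 mm high; origin: centre of its underside
- tape_brown: bystander, loose: amber tape roll 92 mm in diameter, 38 mm high, lying on top of the black one, together 86 mm high; origin: centre of its underside
- case: bystander, loose: flat pink plastic case 80 (x) x 100 (y) x 30 mm high on the far part of the bench; origin: centre of its underside
Things that resemble listed ones, but are neither listed nor needed, are in the scene too. Leave any green look-alike of the sensor alone.

How it is judged:
By the outcome, as a careful person would: the job done as asked, in the order asked, and still so for the second after the job is handed in, while the arm keeps its last pose, push and grip.
It also fails if it takes over 42 s, if anything falls off the work surface, if the arm or the gripper's body presses on something with over 40 N, if the wrist force passes 120 N, or if a joint passes its speed limit or range.

## Working session

There is one attempt and no reset: what is moved stays moved. The work goes in short steps, Python scripts to look and compute and a shell command to move; the robot and the scene stay as the last step left them, time stands still between calls to the robot, and variables do not carry over. Pictures are saved under pics/ and viewed, about 8 in all and at most 12, crops included, and the job is handed in when it is done.

```bash
mkdir -p pics; cat > h.py <<'E'
import numpy as np, cv2
from workcell import env, grab_frame, camera_params, spotter
def P(name): 
    p=camera_params(name); return [np.array(p[k],float) for k in("K","dist","rvec","tvec")]
def ray(p,uv,z):
    K,d,r,t=p; R=cv2.Rodrigues(r)[0]
    n=cv2.undistortPoints(np.array(uv,float).reshape(-1,1,2),K,d).reshape(-1,2)
    D=np.c_[n,np.ones(len(n))]@R; C=-R.T@t.ravel()
    return C+D*((z-C[2])/D[:,2])[:,None]
def proj(p,X):
    K,d,r,t=p; return cv2.projectPoints(np.array(X,float).reshape(-1,3),r,t,K,d)[0].reshape(-1,2)
def save(img,n): cv2.imwrite('pics/'+n,np.ascontiguousarray(img[...,::-1]))
E
python3 - <<'E'
from h import *
a=grab_frame("top"); b=grab_frame("side")
np.save('top0.npy',a);np.save('side0.npy',b)
save(np.vstack([a,b])[:, :],'x.png')
im=np.hstack([a,b]); im=cv2.resize(im,(800,300),interpolation=cv2.INTER_AREA)
save(a,'top0.png');save(b,'side0.png')
for c in("top","side"):
    p=P(c);R=cv2.Rodrigues(p[2])[0];print(c,(-R.T@p[3].ravel()).round(),p[0][0,0])
    for q in("sensor","chip","board","shield_box","turntable","round_sensor","tape_black","tape_brown","case"):
        print(c,q,[(np.round(r["box"]).tolist(),round(r["conf"],2)) for r in spotter.look_for(q,c)][:4])
print(env.state())
E
```

```text
top [ 275.  -11. 1043.] 369.0958376260196
top sensor []
top chip [([143.0, 140.0, 44.0, 53.0], 0.64), ([355.0, 160.0, 20.0, 16.0], 0.58)]
top board [([146.0, 138.0, 40.0, 56.0], 0.78)]
top shield_box [([118.0, 130.0, 83.0, 91.0], 0.98)]
top turntable [([311.0, 152.0, 76.0, 76.0], 0.56)]
top round_sensor [([352.0, 161.0, 23.0, 18.0], 0.58)]
top tape_black [([249.0, 214.0, 13.0, 11.0], 0.55)]
top tape_brown [([242.0, 185.0, 36.0, 35.0], 0.63), ([253.0, 113.0, 36.0, 30.0], 0.57)]
top case [([255.0, 111.0, 32.0, 30.0], 0.91)]
side [387. 844. 653.] 426.7318996117351
side sensor [([262.0, 107.0, 10.0, 43.0], 0.7), ([335.0, 108.0, 18.0, 40.0], 0.58)]
side chip [([146.0, 250.0, 76.0, 44.0], 0.59)]
side board []
side shield_box [([130.0, 225.0, 133.0, 102.0], 0.64)]
side turntable [([208.0, 122.0, 72.0, 44.0], 0.61)]
side round_sensor [([218.0, 103.0, 14.0, 34.0], 0.57)]
side tape_black [([227.0, 171.0, 44.0, 40.0], 0.93)]
side tape_brown [([230.0, 159.0, 40.0, 33.0], 0.89)]
side case [([138.0, 167.0, 40.0, 33.0], 0.89)]
{'time_s': 1.0, 'qpos': array([-6.93274516e+01,  1.83119658e+01,  8.96365943e+01,  7.87315373e-05,
        7.20419247e+01, -1.14419774e+00]), 'qvel': array([-0.07906255, -0.07082833,  0.097885  ,  0.10198688, -0.03796592,
       -0.01025047]), 'effort': array([-1.24865703e-03, -4.12371898e+01, -2.32234383e+01,  7.27619464e-02,
        3.78267153e-02,  1.98397152e-05]), 'ee_pos': array([ 213.72888861, -533.86090599,  183.0915999 ]), 'ee_rot': array([1.79990485e+02, 1.15121949e-04, 2.18167219e+01]), 'force': array([0.29448247, 1.05987173, 1.08267244]), 'torque': array([-0.04437041, -0.00861234, -0.00310177]), 'gripper_width': 91.20136061450789}
```

View pics/top0.png

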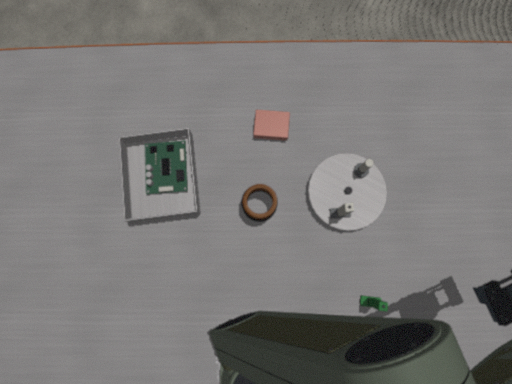

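View pics/side0.png

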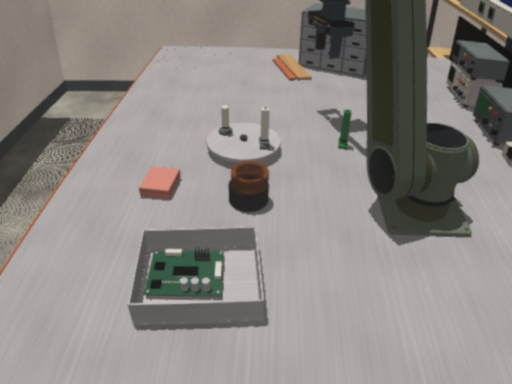

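Top view: box and board at left (160,175), tape rolls (260,202), turntable (347,191), green look-alike (374,302), case (272,125). On the turntable, the candidates are the item at (343,210) and the one at (364,168). In the side view the square one is at (265,128), the round one at (225,120) and the green look-alike at (345,130).

```bash
python3 - <<'E'
from h import *
a=np.load('top0.npy');b=np.load('side0.npy')
c=lambda i,x,y,w,h:cv2.resize(i[y:y+h,x:x+w],(400,300),interpolation=cv2.INTER_CUBIC)
save(np.vstack([np.hstack([c(a,305,145,88,66+24)[:, :],c(b,200,95,88,66)]),np.hstack([c(a,112,122,96,104),c(b,125,220,144,108)])]),'crop.png')
t=P("top")
for n,uv,z in [("hub",(348,190.5),46),("stemtop?",(349,207),149),("foot",(338,212),44),("roundtop",(368.5,163),119),("roundfoot",(361,172),34),("tape",(260,202),86),("case",(272,125),30)]:
    print(n,ray(t,[uv],z)[0].round(1))
E
```

```text
hub [ 464.5 -253.5   46. ]
stemtop? [ 403.8 -228.8  149. ]
foot [ 405.4 -223.4   44. ]
roundtop [ 522.5 -293.1  119. ]
roundfoot [ 519.3 -296.    34. ]
tape [428.9 -10.8  86. ]
case [662.8 -48.   30. ]
```

View pics/crop.png

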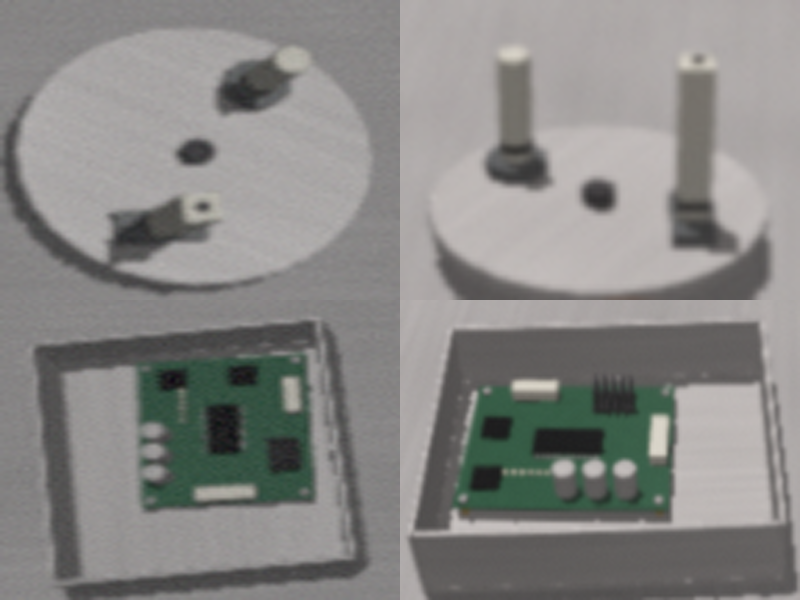

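The crop settles the choice: square stem and oblong grey foot at top (343,210) / side (265,128). The round one at (364,168) and the green one at (374,302) stay. Board is chip-lengthwise along world x. Next I check where the wrist camera sits.

```bash
python3 - <<'E'
from h import *
from scipy.spatial.transform import Rotation as Ro
p=P("wrist");s=env.state();R=cv2.Rodrigues(p[2])[0];T=Ro.from_euler('xyz',s['ee_rot'],degrees=True).as_matrix()
print((T.T@(-R.T@p[3].ravel()-s['ee_pos'])).round(1));print((T.T@R.T).round(3),p[0].round(1),env.hold_point_z)
t=P("top")
uv=[(143,172)]
print("chip",ray(t,[(166.5,165.5)],21)[0].round(1)) 
print("green",ray(t,[(374,302)],10)[0].round(1)) 
E
python3 -m jog '0 0 0 0 0 2.5 1;0 0 2 0 1 4 1;0 0 4 1 3 6 1;0 0 6 2 5 7 1;0 0 8 3 7 7 1'
```

```text
[ 7.14e+01 -1.00e-01 -2.01e+02]
[[ 0.001 -0.968 -0.252]
 [ 1.     0.001 -0.   ]
 [ 0.001 -0.252  0.968]] [[338.7   0.  256.8]
 [  0.  338.7 185.2]
 [  0.    0.    1. ]] -18.8
chip [548.4 256.3  21. ]
green [ 161.5 -318.2   10. ]
time_s: 1.62
ee_pos: [288.4, -361.1, 360.1]
ee_rot: [179.7, 0.1, 62.1]
force: [0.0, -0.3, -0.0]
gripper_width: 91.2
```

```bash
python3 -m jog '0 0 2 1.5 2 0 1;0 0 4 3 4 -1 1;0 0 5.6 4.6 6.4 -2 1;0 0 5.6 4.6 6.4 -2 1;0 0 5.6 4.6 6.4 -2 1'
python3 - <<'E'
from h import *
p=P("wrist");a=grab_frame("wrist");np.save('w1.npy',a)
import pickle;pickle.dump(p,open('w1.pkl','wb'));save(a,'w1.png')
for q in("sensor","round_sensor","turntable"): 
    r=spotter.trace(q,"wrist");print(q,[(np.round(x["box"]).tolist(),round(x["conf"],2)) for x in r][:3])
print(env.state()['force'])
E
```

```text
time_s: 2.25
ee_pos: [402.5, -200.6, 307.4]
ee_rot: [-179.9, -0.0, 90.0]
force: [0.2, -0.6, -0.1]
gripper_width: 91.3
sensor [([85.0, 196.0, 32.0, 45.0], 0.9), ([248.0, 152.0, 23.0, 50.0], 0.58)]
round_sensor [([329.0, 199.0, 20.0, 26.0], 0.63)]
turntable [([225.0, 109.0, 150.0, 138.0], 0.94)]
[ 0.04257458 -0.2015136   0.14455877]
```

View pics/w1.png

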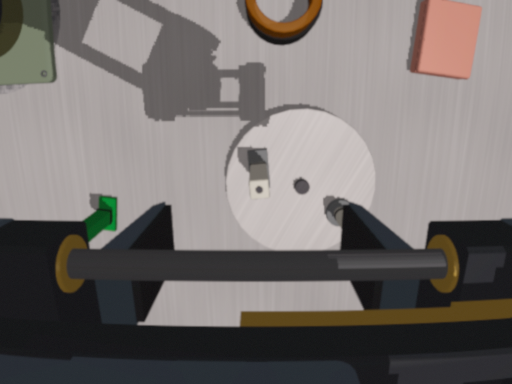

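Wrist view: square stem top at (259,188) with its foot at (257,155), hub at (302,186), round sensor at (340,210), green one at (108,212). I'll fit the sensor model's silhouette to the trace.

```bash
cat >> h.py <<'E'
def box(l,w,z0,z1): return np.array([(x,y,z) for x in(-l/2,l/2) for y in(-w/2,w/2) for z in(z0,z1)])
PARTS=[box(56,28,0,10),box(22,22,10,115)]
def place(X,x,y,z,yaw):
    c,s=np.cos(yaw),np.sin(yaw); return X@np.array([[c,s,0],[-s,c,0],[0,0,1]])+[x,y,z]
def mask(p,q,parts=PARTS,S=4):
    m=np.zeros((384*S,512*S),np.uint8)
    for X in parts:
        h=cv2.convexHull(((proj(p,place(X,*q))+.5)*S).astype(np.float32)); cv2.fillConvexPoly(m,h.round().astype(np.int32),1)
    return m
def fit(p,reg,z,q0,S=4):
    from scipy.optimize import minimize
    R=cv2.resize(reg.astype(np.uint8),None,fx=S,fy=S,interpolation=cv2.INTER_NEAREST)>0
    def f(v):
        m=mask(p,(v[0]*10,v[1]*10,z,v[2]/3))>0
        return 1-(m&R).sum()/(m|R).sum()
    v0=np.array([q0[0]/10,q0[1]/10,q0[2]*3])
    r=minimize(f,v0,method='Nelder-Mead',options=dict(initial_simplex=np.vstack([v0]+[v0+d for d in np.eye(3)*.8]),xatol=.005,fatol=1e-4))
    return r.x*[10,10,1/3],r.fun
E
python3 - <<'E'
from h import *
import pickle
a=np.load('w1.npy');p=pickle.load(open('w1.pkl','rb'))
r=spotter.trace("sensor","wrist");g=[x for x in r if x["box"][0]>200][0]["region"]
print("hub",ray(p,[(302,186)],46)[0].round(1), "stem",ray(p,[(259,188)],149)[0].round(1))
for y0 in(1.2,1.57,1.9):
    q,f=fit(p,g,34,(404,-228,y0));print(q.round(2),np.degrees(q[2]).round(1),round(f,3))
z=cv2.resize(a[140:210,215:315],(800,560),interpolation=cv2.INTER_CUBIC)
cs,_=cv2.findContours(g[140:210,215:315].astype(np.uint8),0,2)
cv2.drawContours(z,[ (c*8+4) for c in cs],-1,(255,0,0),1)
for X in PARTS:
    U=proj(p,place(X,q[0],q[1],34,q[2])); U=((U-[215,140]+.5)*8).astype(int)
    for i in range(8):
        for j in(1,2,4):
            if not i&j: cv2.line(z,tuple(map(int,U[i])),tuple(map(int,U[i|j])),(0,220,0),1)
save(z,'w1c.png')
E
```

```text
hub [ 466.9 -251.    46. ] stem [ 405.3 -226.2  149. ]
[ 404.99 -228.18    1.69] 97.0 0.054
[ 405.05 -228.05    1.69] 96.8 0.054
[ 405.04 -228.01    1.69] 96.9 0.056
```

View pics/w1c.png

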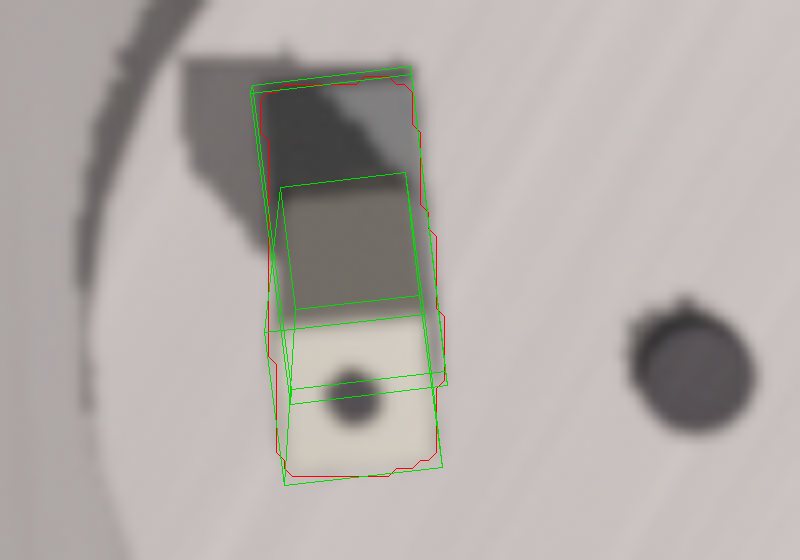

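The fit puts the sensor at (405, −228), foot axis about 95–97°, and the overlay agrees on the stem's centre. Before grasping I look into the box with the wrist camera.

```bash
python3 -m jog '0 0 0 1 2.3 0 1;0 0 0 2 4.6 0 1;0 0 0 3 7 0 1;0 0 0 4 9.3 0 1;0 0 0 5 11.6 0 1' && python3 -m jog '0 0 0 0.8 2.3 0 1;0 0 0 0.8 4.6 0 1;0 0 0 0.8 6.4 0 1;0 0 0 0.8 6.4 0 1;0 0 0 0.8 6.4 0 1'
python3 - <<'E'
from h import *
import pickle
p=P("wrist");a=grab_frame("wrist");np.save('w2.npy',a);pickle.dump(p,open('w2.pkl','wb'))
for q in("chip","board","shield_box"): 
    print(q,[(np.round(x["box"]).tolist(),round(x["conf"],2)) for x in spotter.look_for(q,"wrist")][:3])
s=env.state();print(s['time_s'],s['ee_pos'],s['ee_rot'])
save(cv2.resize(a[0:250],(800,391),interpolation=cv2.INTER_CUBIC),'w2.png')
E
```

```text
time_s: 3.12
ee_pos: [526.9, 86.2, 308.4]
ee_rot: [179.9, 0.0, 89.7]
force: [0.7, 0.3, 0.1]
gripper_width: 91.3
time_s: 3.75
ee_pos: [546.3, 244.1, 307.9]
ee_rot: [180.0, 0.0, 89.8]
force: [0.1, -0.5, -0.5]
gripper_width: 91.1
chip [([202.0, 87.0, 107.0, 93.0], 0.98)]
board [([201.0, 90.0, 109.0, 90.0], 0.72)]
shield_box [([132.0, 38.0, 202.0, 175.0], 0.81)]
3.95 [546.24150778 243.89933898 308.25137196] [ 1.79965754e+02 -1.29176721e-03  8.96998137e+01]
```

View pics/w2.png

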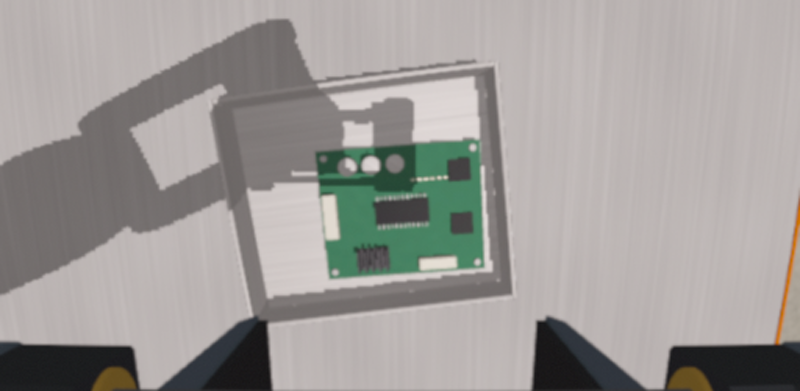

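Chip at crop (402,211), i.e. full image (257,135). Box and board are turned a few degrees from the world axes. I measure chip and board by segmentation.

```bash
python3 - <<'E'
from h import *
import pickle
a=np.load('w2.npy');p=pickle.load(open('w2.pkl','rb'))
hsv=cv2.cvtColor(a,cv2.COLOR_RGB2HSV)
def rep(n,pts,z):
    w=ray(p,pts,z)[:,:2].astype(np.float32); (c,s,ang)=cv2.minAreaRect(w); b=cv2.boxPoints(cv2.minAreaRect(w))
    e=b[1]-b[0]; f=b[2]-b[1]; e=e if np.hypot(*e)>np.hypot(*f) else f
    print(n,np.round(c,1),np.round(s,1),"yaw",round((np.degrees(np.arctan2(e[1],e[0]))+90)%180-90,2))
S=8; x0,y0,x1,y1=195,80,315,185
big=cv2.resize(a[y0:y1,x0:x1],None,fx=S,fy=S,interpolation=cv2.INTER_CUBIC)
h=cv2.cvtColor(big,cv2.COLOR_RGB2HSV)
g=((h[...,0]>55)&(h[...,0]<95)&(h[...,1]>90)).astype(np.uint8)
cs,_=cv2.findContours(g,0,1);c=max(cs,key=cv2.contourArea)
rep("board",(c.reshape(-1,2)+.5)/S-.5+[x0,y0],17)
for t in(45,55,65):
    d=(big.max(2)<t).astype(np.uint8); d=cv2.morphologyEx(d,cv2.MORPH_OPEN,np.ones((17,17)))
    n,l,st,ce=cv2.connectedComponentsWithStats(d)
    k=l[int((134-y0)*S),int((257-x0)*S)]
    if k: 
        c=max(cv2.findContours((l==k).astype(np.uint8),0,1)[0],key=cv2.contourArea); rep("chip%d"%t,(c.reshape(-1,2)+.5)/S-.5+[x0,y0],21)
# box rim outer corners, from the view (crop px/1.5625)
rc=np.array([(214,103),(496,64),(513,295),(262,322)])/1.5625
w=ray(p,rc,60);print(w[:,:2].round(0).tolist(),w.mean(0).round(0),np.linalg.norm(np.diff(w,axis=0),axis=1).round())
E
```

```text
board [547.3 263.1] [146.7 116. ] yaw 4.05
[[394.0, 357.0], [624.0, 385.0], [646.0, 193.0], [422.0, 168.0]] [521. 276.  60.] [232. 194. 225.]
```

```bash
python3 - <<'E'
from h import *
import pickle
a=np.load('w2.npy');p=pickle.load(open('w2.pkl','rb'))
S=8; x0,y0,x1,y1=195,80,315,185
big=cv2.resize(a[y0:y1,x0:x1],None,fx=S,fy=S,interpolation=cv2.INTER_CUBIC)
def rep(n,pts,z):
    w=ray(p,pts,z)[:,:2].astype(np.float32); r=cv2.minAreaRect(w); b=cv2.boxPoints(r)
    e=b[1]-b[0]; f=b[2]-b[1]; e=e if np.hypot(*e)>np.hypot(*f) else f
    print(n,np.round(r[0],1),np.round(r[1],1),"yaw",round((np.degrees(np.arctan2(e[1],e[0]))+90)%180-90,2));return b
print(a[135,238:278].max(1)); print(a[120:150,257].max(1))
for t in(60,70,80):
    d=(big.max(2)<t).astype(np.uint8); d=cv2.morphologyEx(d,cv2.MORPH_OPEN,np.ones((9,9)))
    l=cv2.connectedComponents(d)[1]; k=np.bincount(l[400:480,450:540][l[400:480,450:540]>0],minlength=2).argmax()
    c=max(cv2.findContours((l==k).astype(np.uint8),0,1)[0],key=cv2.contourArea)
    b=rep("chip%d"%t,(c.reshape(-1,2)+.5)/S-.5+[x0,y0],21)
z=big.copy()
def dr(l,w,z_,cx,cy,yaw,col):
    X=place(np.array([(-l/2,-w/2,0),(l/2,-w/2,0),(l/2,w/2,0),(-l/2,w/2,0)]),cx,cy,z_,np.radians(yaw))
    U=((proj(p,X)-[x0,y0]+.5)*S).astype(np.int32); cv2.polylines(z,[U],True,col,1)
dr(150,120,17,547.3,263.1,4.05,(255,0,0))
c=b.mean(0); dr(50,22,21,c[0],c[1],4.05,(255,255,0))
save(cv2.resize(z,(800,700))[:600],'w2c.png')
E
```

```text
[126 110  83  63  61  61  61  61  62  62  62  62  63  63  63  63  64  65
  63  64  64  65  65  65  67  65  66  67  66  66  66  67  66  68  68  73
  97 120 130 131]
[ 73  86 111 131 146 156 149 116  77  65  65  64  64  64  65  64  64  64
  64  65  64  68  95 133 155 149 135 130 129 129]
chip60 [543.8 264.5] [150.8 178.9] yaw -0.2
chip70 [546.4 263.3] [47.9 19.5] yaw 4.48
chip80 [546.4 263.2] [49.2 20.9] yaw 3.76
```

View pics/w2c.png

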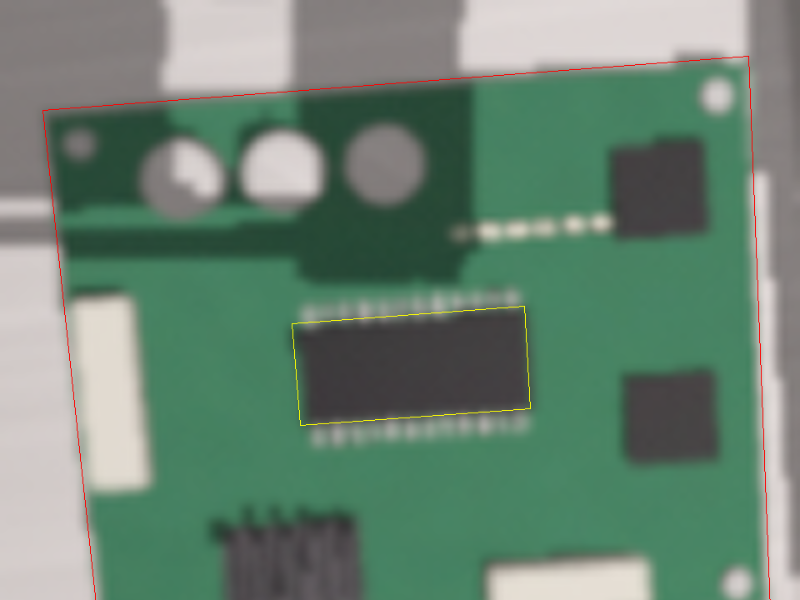

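Chip: (546.5, 263.2), yaw about 4°, with board fit 4.05° and centre agreeing within 1 mm. The overlay matches. Back to the sensor.

```bash
python3 -m jog '0 0 0 -0.7 -2.3 0 1;0 0 0 -1.4 -4.6 0 1;0 0 0.4 -2.1 -6.9 0 1;0 0 0.8 -2.8 -9.2 0 1;0 0 1.16 -3.5 -11.5 -1 1' && python3 -m jog '0 0 0 -0.7 -2.3 -1 1;0 0 0 -1.4 -4.6 -2 1;0 0 0 -2.1 -7 -2.6 1;0 0 0 -2.15 -7.38 -2.8 1;0 0 0 -2.15 -7.38 -2.8 1'
python3 -c "
from h import *
s=env.state();print(s['time_s'],s['ee_pos'],s['ee_rot'],s['qvel'].round(1))
p=P('wrist');a=grab_frame('wrist');r=[x for x in spotter.trace('sensor','wrist')]
for x in r: print(np.round(x['box']),x['conf'],fit(p,x['region'],34,(405,-228,1.67)))
"
```

```text
time_s: 4.58
ee_pos: [459.3, -42.5, 285.6]
ee_rot: [179.7, 0.1, 95.6]
force: [1.7, -0.3, -0.4]
gripper_width: 91.1
time_s: 5.2
ee_pos: [405.0, -224.9, 213.7]
ee_rot: [180.0, -0.1, 95.4]
force: [0.2, 0.7, 0.7]
gripper_width: 91.5
5.2 [ 404.97925863 -224.91268032  213.72404151] [ 1.79995790e+02 -5.13999688e-02  9.54424791e+01] [ 2.7 -0.7 -0.8  0.7  0.6  0.5]
[243. 140.  26.  64.] 0.75 (array([ 405.01020577, -227.51076231,    1.66710347]), np.float64(0.032737549087972995))
```

Second fit agrees: (405.0, −227.5), yaw 95.5°. Descend, then close gently in place.

```bash
python3 -m jog '0 0 0 0 0 -1.2 1;0 0 0 0 0 -2.4 1;0 0 0 0 0 -3.6 1;0 0 0 0 0 -4.5 1;0 0 0 0 0 -4.5 1'
python3 -c "
from h import *
s=env.state();print(s['ee_pos'],s['ee_rot'],s['force'].round(2))
p=P('wrist');a=grab_frame('wrist');r=[x for x in spotter.trace('sensor','wrist')]
for x in r: print(np.round(x['box']),x['conf'],fit(p,x['region'],34,(405,-228,1.67)))
save(a,'w3.png')
"
```

```text
time_s: 5.92
ee_pos: [405.3, -222.5, 100.7]
ee_rot: [-179.9, -0.1, 95.8]
force: [-0.0, -1.1, 0.8]
gripper_width: 91.3
[ 405.27120762 -222.47211583  100.68607369] [-1.79893149e+02 -1.04574456e-01  9.57587276e+01] [-0.01 -1.07  0.81]
[231. 161.  45.  89.] 0.59 (array([ 403.40382536, -213.59059322,    1.66043609]), np.float64(0.2436310395314788))
[  0. 206.  25.  16.] 0.49 (array([ 405.  , -228.  ,    1.67]), np.float64(1.0))
```

View pics/w3.png

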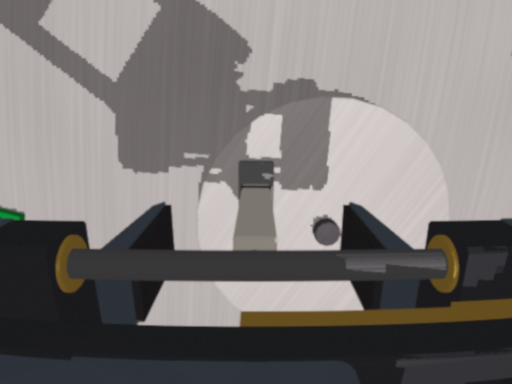

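The stem stands midway between the jaws (columns 256 against 257). The TCP is 5 mm short in y, so I correct that and close.

```bash
python3 -m jog '0 0 0 0 -0.2 0 1;0 0 0 0 -0.2 0 1;0 0 0 0 -0.2 0 0.3;0 0 0 0 -0.2 0 0.2;0 0 0 0 -0.2 0 0.2' 20 && python3 -m jog '0 0 0 0 0 0 0.1;0 0 0 0 0 0 0.1;0 0 0 0 0 0 0.1;0 0 0 0 0 0 0.1' 20
```

```text
time_s: 6.65
ee_pos: [405.4, -229.4, 101.3]
ee_rot: [180.0, -0.0, 95.6]
force: [0.5, 0.3, 0.7]
gripper_width: 64.3
time_s: 7.15
ee_pos: [405.4, -229.3, 101.3]
ee_rot: [180.0, -0.0, 95.6]
force: [0.2, 0.6, 0.2]
gripper_width: 24.2
```

```bash
python3 -m jog '0 0 0 0 0 0 0;0 0 0 0 0 0 0;0 0 0 0 0 0 0;0 0 0 0 0 0 0' 25 && python3 -m jog '0 0 0 0 0 0.4 0;0 0 0 0 0 1 0;0 0 0 0 0 2.5 0;0 0 0 0 0 4 0;0 0 0 0 0 5 0'
python3 -c "
from h import *
s=env.state();print(s['ee_pos'],s['force'].round(2))
b=grab_frame('side');a=grab_frame('wrist');save(np.hstack([cv2.resize(b[60:210,180:380],(400,300)),cv2.resize(a,(400,300))]),'g.png')
"
```

```text
time_s: 7.65
ee_pos: [405.4, -229.4, 101.3]
ee_rot: [180.0, -0.0, 95.6]
force: [-0.3, 0.0, -0.9]
gripper_width: 21.8
time_s: 8.28
ee_pos: [405.9, -229.6, 228.7]
ee_rot: [179.9, 0.1, 95.6]
force: [-0.2, -1.0, -1.8]
gripper_width: 22.2
[ 405.85468389 -229.59946021  228.71720431] [-0.16 -1.01 -1.8 ]
```

View pics/g.png

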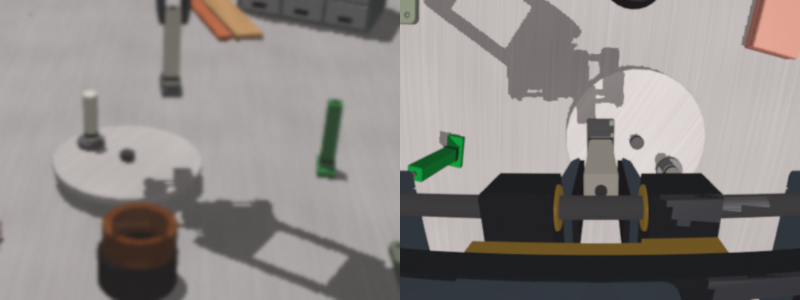

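Side view: the sensor hangs from the gripper, and the round sensor, disc and green one are undisturbed. Carry on high across.

```bash
python3 -m jog '0 0 1 0.2 0.8 0.3 0;0 0 2.3 0.6 2.2 0.8 0;0 0 3.7 1.1 3.7 1 0;0 0 5 1.5 5.2 1 0;0 0 6 1.9 6.7 1 0' && python3 -m jog '0 0 1.4 0.4 1.5 0 0;0 0 2.8 0.9 3 0 0;0 0 4 1.3 4.5 0 0;0 0 5.2 1.7 6 0 0;0 0 6 2.1 7.2 0 0' && python3 -m jog '0 0 1.4 0.4 1.5 0 0;0 0 2.8 0.9 3 0 0;0 0 4 1.3 4.4 0 0;0 0 5.2 1.6 5.4 0 0;0 0 5.68 1.69 5.8 0 0' && python3 -m jog '0 0 0 0 0 0 0;0 0 0 0 0 0 0;0 0 0 0 0 0 0'
```

```text
time_s: 9.0
ee_pos: [452.4, -60.6, 250.2]
ee_rot: [-179.9, -0.1, 125.8]
force: [0.5, -0.1, -0.8]
gripper_width: 21.8
time_s: 9.62
ee_pos: [504.9, 119.5, 249.9]
ee_rot: [-179.9, -0.1, 155.8]
force: [0.2, 0.3, -1.5]
gripper_width: 21.9
time_s: 10.25
ee_pos: [547.2, 264.0, 249.5]
ee_rot: [-179.9, -0.2, -175.8]
force: [-1.3, -0.0, -2.2]
gripper_width: 21.5
time_s: 10.62
ee_pos: [547.6, 262.2, 251.6]
ee_rot: [-180.0, 0.0, -176.1]
force: [-0.4, -0.1, -1.5]
gripper_width: 22.1
```

```bash
cat > chk.py <<'E'
from h import *
import sys
from scipy.spatial.transform import Rotation as Ro
s=env.state();print(s['ee_pos'].round(1),s['ee_rot'].round(2),s['gripper_width'].round(1),s['force'].round(1))
tcp=s['ee_pos']; psi=np.radians(s['ee_rot'][2])
x0,y0=tcp[0]+1.7*np.cos(psi),tcp[1]+1.7*np.sin(psi); z0=tcp[2]-67.3; yaw=np.radians(4)
tiles=[]
for c in("wrist","side","top"):
    p=P(c);a=grab_frame(c);z=cv2.resize(a,None,fx=8,fy=8,interpolation=cv2.INTER_CUBIC)
    U=None
    for X in (PARTS[0],box(22,22,10,66)):
        U=proj(p,place(X,x0,y0,z0,yaw)); V=((U+.5)*8).astype(int)
        for i in range(8):
            for j in(1,2,4):
                if not i&j: cv2.line(z,tuple(map(int,V[i])),tuple(map(int,V[i|j])),(0,255,0),1)
    cx,cy=(proj(p,[[x0,y0,z0+20]])[0]*8).astype(int)
    w,h=(34*8,44*8); 
    if c=="wrist": w,h=55*8,70*8
    t=z[max(cy-h,0):cy+h,max(cx-w,0):cx+w]; tiles.append(cv2.resize(t,(266,344) ))
save(np.hstack(tiles),sys.argv[1])
E
python3 chk.py c1.png
```

```text
Traceback (most recent call last):
  File "chk.py", line 4, in <module>
    s=env.state();print(s['ee_pos'].round(1),s['ee_rot'].round(2),s['gripper_width'].round(1),s['force'].round(1))
                                                                  ^^^^^^^^^^^^^^^^^^^^^^^^
AttributeError: 'float' object has no attribute 'round'
```

```bash
sed -i "s/s\['gripper_width'\].round(1)/s['gripper_width']/" chk.py; python3 chk.py c1.png
```

```text
[547.6 262.2 251.6] [-1.7999e+02  1.0000e-02 -1.7607e+02] 22.05143660575873 [-0.4 -0.1 -1.5]
```

View pics/c1.png

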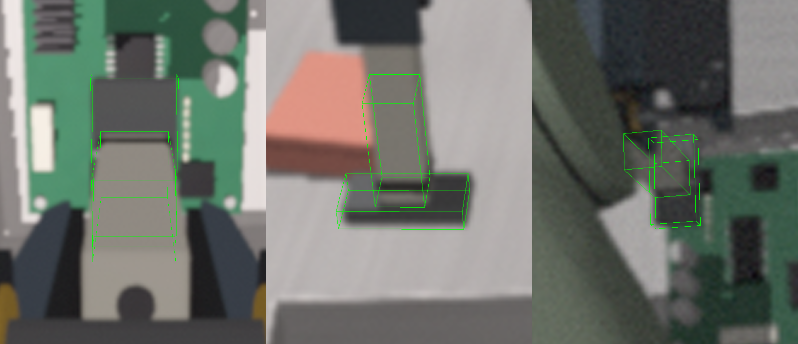

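Wrist view: foot level and aligned with the prediction. Side view: the foot sits about 1.5 px higher than predicted and 1 px to the right. I check whether that is camera calibration by comparing the chip in the same camera.

```bash
cat > rel.py <<'E'
from h import *
from scipy.spatial.transform import Rotation as Ro
from scipy.optimize import least_squares, minimize
# chip / board seen by side and top at the start
for c in("side","top"):
    a=np.load(c+'0.npy');p=P(c);S=8
    uv=proj(p,[[546.5,263.2,21]])[0]; x0,y0=(uv-40).astype(int)
    big=cv2.resize(a[y0:y0+80,x0:x0+80],None,fx=S,fy=S,interpolation=cv2.INTER_CUBIC)
    hs=cv2.cvtColor(big,cv2.COLOR_RGB2HSV)
    for t in(60,70,80):
        d=cv2.morphologyEx((big.max(2)<t).astype(np.uint8),cv2.MORPH_OPEN,np.ones((9,9)))
        n,l,st,ce=cv2.connectedComponentsWithStats(d)
        k=min([i for i in range(1,n) if st[i,4]>2000],key=lambda i:np.hypot(*(ce[i]-320)))
        ct=max(cv2.findContours((l==k).astype(np.uint8),0,1)[0],key=cv2.contourArea)
        r=cv2.minAreaRect(ray(p,(ct.reshape(-1,2)+.5)/S-.5+[x0,y0],21)[:,:2].astype(np.float32))
        print(c,t,np.round(r[0],1),np.round(r[1],1),round(r[2],1))
p=P("side");b=grab_frame("side");T=spotter.trace("sensor","side")
s=env.state();tcp=s['ee_pos']
u0=proj(p,[[tcp[0]-1.7,tcp[1],tcp[2]-60]])[0]
T=sorted(T,key=lambda r:np.hypot(r['box'][0]+r['box'][2]/2-u0[0],r['box'][1]+r['box'][3]/2-u0[1]))[0]
print("trace",np.round(T['box']),round(T['conf'],2),u0.round(1))
np.save('reg.npy',T['region']);np.save('side1.npy',b)
# foot only: rows below the fingers; dark pixels in the frame
S=4;R=cv2.resize(T['region'].astype(np.uint8),None,fx=S,fy=S,interpolation=cv2.INTER_NEAREST)>0
top=proj(p,[[tcp[0],tcp[1],tcp[2]-15]])[0][1]; R[:int(top*S)]=0
def M(v):
    m=np.zeros((384*S,512*S),np.uint8); q=Ro.from_euler('yz',[v[3],4],degrees=True).as_matrix()
    for X in PARTS:
        Y=(X-[0,0,86])@q.T+[0,0,86]+[tcp[0]-1.7+v[0],tcp[1]+v[1],tcp[2]-67.3+v[2]]
        cv2.fillConvexPoly(m,cv2.convexHull(((proj(p,Y)+.5)*S).round().astype(np.int32)),1)
    m[:int(top*S)]=0; return m>0
f=lambda w:1-(M([w[0],0,w[1],w[2]])&R).sum()/(M([w[0],0,w[1],w[2]])|R).sum()
r=minimize(f,[0,0,0],method='Nelder-Mead',options=dict(initial_simplex=[[0,0,0],[4,0,0],[0,4,0],[0,0,3]]))
print("side fit dx,dz,tilt",r.x.round(2),round(r.fun,3),"at 0:",round(f([0,0,0]),3))
E
python3 rel.py
```

```text
side 60 [543.4 261.5] [50.9 25. ] 4.0
side 70 [543.4 261.4] [52.5 26.5] 4.0
side 80 [543.5 261.2] [54.1 29. ] 5.5
top 60 [546.  260.3] [52.3 23.2] 2.1
top 70 [546.1 260. ] [54.7 25.3] 2.2
top 80 [547.4 262.4] [61.8 33.5] 1.9
trace [162. 164.  34.  47.] 0.91 [175.8 203.6]
side fit dx,dz,tilt [-0.87  1.67  0.85] 0.057 at 0: 0.113
```

```bash
python3 - <<'E'
from h import *
p=P("wrist");a=grab_frame("wrist").astype(float).max(2)
s=env.state();print(s['ee_pos'].round(2),s['ee_rot'].round(2))
yaw=np.radians(4);ux=np.array([np.cos(yaw),np.sin(yaw),0]);uy=np.array([-ux[1],ux[0],0]);C=np.array([546.5,263.2,21])
samp=lambda X:cv2.remap(a.astype(np.float32),*[proj(p,X)[:,i].astype(np.float32).reshape(-1,1) for i in(0,1)],cv2.INTER_LINEAR).ravel()
t=np.arange(-36,0,1.)
for o in(-5,0,5): print("along",o,dict(zip(t.astype(int),samp([C+ux*k+uy*o for k in t]).astype(int))))
w=np.arange(-18,19,1.)
for k in(-20,-16): print("across",k,dict(zip(w.astype(int),samp([C+ux*k+uy*o for o in w]).astype(int))))
E
```

```text
[547.7  262.92 251.49] [ 1.7999e+02  1.0000e-02 -1.7600e+02]
along -5 {np.int64(-36): np.int64(82), np.int64(-35): np.int64(82), np.int64(-34): np.int64(82), np.int64(-33): np.int64(82), np.int64(-32): np.int64(82), np.int64(-31): np.int64(82), np.int64(-30): np.int64(82), np.int64(-29): np.int64(81), np.int64(-28): np.int64(80), np.int64(-27): np.int64(79), np.int64(-26): np.int64(75), np.int64(-25): np.int64(63), np.int64(-24): np.int64(47), np.int64(-23): np.int64(36), np.int64(-22): np.int64(32), np.int64(-21): np.int64(33), np.int64(-20): np.int64(41), np.int64(-19): np.int64(53), np.int64(-18): np.int64(64), np.int64(-17): np.int64(72), np.int64(-16): np.int64(73), np.int64(-15): np.int64(74), np.int64(-14): np.int64(74), np.int64(-13): np.int64(74), np.int64(-12): np.int64(74), np.int64(-11): np.int64(75), np.int64(-10): np.int64(75), np.int64(-9): np.int64(74), np.int64(-8): np.int64(75), np.int64(-7): np.int64(75), np.int64(-6): np.int64(74), np.int64(-5): np.int64(73), np.int64(-4): np.int64(73), np.int64(-3): np.int64(73), np.int64(-2): np.int64(73), np.int64(-1): np.int64
[... 3516 characters left out ...]
), np.int64(-6): np.int64(71), np.int64(-5): np.int64(73), np.int64(-4): np.int64(73), np.int64(-3): np.int64(73), np.int64(-2): np.int64(74), np.int64(-1): np.int64(73), np.int64(0): np.int64(73), np.int64(1): np.int64(73), np.int64(2): np.int64(73), np.int64(3): np.int64(73), np.int64(4): np.int64(73), np.int64(5): np.int64(72), np.int64(6): np.int64(71), np.int64(7): np.int64(71), np.int64(8): np.int64(72), np.int64(9): np.int64(80), np.int64(10): np.int64(99), np.int64(11): np.int64(126), np.int64(12): np.int64(153), np.int64(13): np.int64(160), np.int64(14): np.int64(157), np.int64(15): np.int64(149), np.int64(16): np.int64(138), np.int64(17): np.int64(119), np.int64(18): np.int64(100)}
```

From this yaw the chip reads (547.0, 262.4), from yaw 90° (546.5, 263.2), top gives (546, 260) and side (543.4, 261.4). The sensor is now at about (546.0, 262.8), within all of them. I descend to about 24 mm above the chip, then re-check the side fit where its bias is the same as for the chip.

```bash
python3 -m jog '0 0 0 0 0 -1.2 0;0 0 0 0 0 -2.6 0;0 0 0 0 0 -4 0;0 0 0 0 0 -5.1 0;0 0 0 0 0 -5.55 0' && python3 -m jog '0 0 0 0 0 0 0;0 0 0 0 0 0 0' && python3 rel.py | tail -2
```

```text
time_s: 11.55
ee_pos: [546.8, 262.7, 110.9]
ee_rot: [-179.9, -0.2, -176.0]
force: [0.4, 0.1, -0.6]
gripper_width: 21.9
time_s: 11.8
ee_pos: [548.6, 263.6, 114.0]
ee_rot: [179.9, 0.1, -176.0]
force: [0.8, -0.1, -1.4]
gripper_width: 21.4
trace [172. 231.  29.  34.] 0.87 [182.  259.4]
side fit dx,dz,tilt [-1.6   2.62  0.67] 0.081 at 0: 0.165
```

```bash
python3 -m jog '0 0 0 -0.02 0 -0.3 0;0 0 0 -0.04 -0.02 -0.5 0;0 0 0 -0.04 -0.02 -0.57 0;0 0 0 -0.04 -0.02 -0.57 0;0 0 0 -0.04 -0.02 -0.57 0' && python3 -m jog '0 0 0 0 0 0 0;0 0 0 0 0 0 0;0 0 0 0 0 0 0;0 0 0 0 0 0 0' && python3 rel.py | tail -2 && python3 chk.py c2.png
```

```text
time_s: 12.52
ee_pos: [546.8, 262.7, 98.4]
ee_rot: [180.0, 0.0, -176.0]
force: [-0.7, -0.3, -1.6]
gripper_width: 21.7
time_s: 13.02
ee_pos: [546.7, 262.6, 98.4]
ee_rot: [180.0, 0.0, -176.0]
force: [-0.5, -0.2, -2.0]
gripper_width: 21.8
trace [172. 235.  29.  36.] 0.75 [183.7 264.7]
side fit dx,dz,tilt [-0.5   3.16  1.18] 0.063 at 0: 0.161
[546.7 262.6  98.3] [ 180.      0.   -175.98] 21.91085624593645 [ 0.3 -0.3 -1.9]
```

View pics/c2.png

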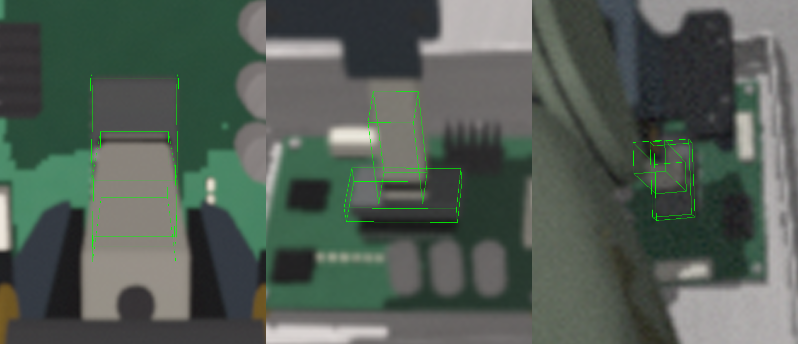

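Final view: the foot hovers over the chip, lengthwise along it, with a visible gap and clear of capacitors and heat sink. The arm is still and the grip holds at 22 mm. Handing in.

```bash
python3 -c "
from h import *
print(env.state()['qvel'].round(2)); print(env.job_done(), env.state()['time_s'])"
```

```text
[ 0.01 -0.11 -0.    0.   -0.03  0.04]
the job is handed in; nothing more can be done
the job is handed in; nothing more can be done
```

I gripped the square-stem sensor, lifted it off the turntable, carried it high past the tape rolls and over the box wall, and handed in at about 13 s. At hand-in it was held still above the large chip.

**Final pose (from the arm's own readings):**
- The foot's underside is about 10 mm above the chip.
- The foot is centred near (545, 262.6) with yaw 4°, matching the chip's yaw.
- The grip opening is 22 mm, and joint speeds are about zero.
- Wrist force readings between moves stayed at 2.5 N or less, with no sign of contact.

**Where the checks disagreed:**
- **Centring:** The cameras differ by up to about 3.5 mm on the chip's position: wrist (546.5–547, 262.4–263.2), top (546–547, 260–262), side (543.4, 261.4). I stopped in between, so expect it to be off centre by up to about 2 mm.
- **Height and level:** The side-view fit read the foot about 3 mm higher than the arm's reading, and about 2 mm of that is that camera's own offset. It also showed a tilt of about 1°, which I took as fit noise and did not correct.

Just after the lift, the round sensor still stood on the disc and the green look-alike was where it had been. I did not look at the bystanders again after that.

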